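Roll the red-banded gas sample cylinder to the port line

ROBOT

A 6-joint arm with a two-finger parallel gripper is mounted at the origin on the work surface. World frame = base frame: x ahead of the robot, y to its left, z up, the work surface at z = 0. Lengths are in m, angles in rad, forces in N, time in s.
With the tool pointing down it reaches from about 0.35 to 0.775 m from the base axis. Payload 7.3 kg.
Tool frame: the origin (TCP) lies between the finger pads; the fingertips stand 14 mm ahead of it and the grasp point (between the pads) lies 5 mm behind it; z points along the fingers, y is the direction in which the jaws open and shut (so a half turn about z gives the same grasp; the last joint's range is limited). The gripper opens to 92 mm and grips with 3 to 60 N. Pads are 19 mm wide; open, the fingers measure 130 mm over their backs; the gripper's body (75 mm by 190 mm) begins 47 mm behind the grasp point.
Start: joints at [0.968, 0.342, 1.524, -0, 1.275, -0.146], TCP at [0.232, 0.471, 0.241] pointing down, gripper open.
Joint ranges: [-2.53, 2.53], [-0.77, 2.02], [0.04, 2.7], [-1, 4.14], [0.28, 2.66], [-3.11, 3.11]. Speed limits (rad/s): [2.57, 2.57, 3.14, 3.14, 3.14, 3.14].

INTERFACE

Orientations are given as [roll, pitch, yaw] about the fixed x, y, z axes, in that order (R = Rz(yaw) Ry(pitch) Rx(roll)).
In Python, from cell import robot gives the robot as it stands.
- The arm moves only by the shell command python3 -m creep 'ROWS' [FORCE]. ROWS is JSON, a list that holds one entry, the list of rows, each a list of 7 numbers: the shift along the tool's x, y, z in cm, then the turn, a rotation vector about the tool's x, y, z in degrees, then the gripper command: -1 is shut, 1 is fully open, values between are in proportion. In form: [[[tx, ty, tz, wx, wy, wz, gripper], ...]]. A call has 1 to 8 rows; each row is the pose to reach, as a shift and turn from the pose measured when the call began, along the tool's axes at that moment; what a row does not reach only later rows make up. A row lasts 1/10 s, in which the tool goes at most 50 mm and 8.59 degrees, less where a joint would pass 70% of its speed; a pose out of reach is approached as far as the arm can. A call with a gripper value outside its range is refused whole. The fingers move at their own pace and stop on an object; FORCE is the grip in N (left out, the last holds). Time passes only in rows, so rows that repeat a pose let the fingers close. It gives the time, the measured TCP pose, the force and the opening at its end, in the units of the state.
- robot.observe(): the state, without advancing time (a new reading comes with each control period).
- robot.read_camera(name): name is "scene" or "top" or "wrist"; returns the picture (384x512x3 uint8, red, green, blue); there is no depth.
- robot.camera_params(name): a dict with "camera_matrix" (3x3 intrinsics, pixels), "k1" (the pictures are not rectified: a ray, as slopes to the right and down, at radius r is drawn at 1 + k1 r^2 times it, then the intrinsics apply), "R" (3x3) and "t" (3): a world point X has camera coordinates R X + t. Camera axes: x right, y down, z forward; pixel columns grow to the right and rows downward; lengths in m; the calibration is good to about 2 mm. A picture is of the moment at which its call begins: read the wrist's pose just before it. camera_params takes no time and is no camera call; for the wrist camera it gives the pose at the moment of the call.
- robot.hand_in(): hands the job in, once; it reports no verdict.
Trained networks look in the newest picture that a camera, given by its name, has taken for a name from the list of things; names that differ only in an ending like _2 or _b are one class to them, and where a whole thing is asked for, a point or a joint stands for the part that bears it (a point fixed in the world has none). Each returns a list of dicts, best first, with "score" (0 to 1); they miss things now and then, are a little off and sometimes report something else, mostly with a low value. They report only what shows in the picture. A call takes as long as a camera call. They do not tell look-alikes from the thing itself.
- robot.look_for(camera, label): "centre" ([x, y, z] in m, in the coordinates of the camera as it stood for that picture, good to about 4 mm: the middle of the surface that is visible of it).
- robot.masks_of(camera, label): "mask" (384x512 bool, what is visible of it).
The state is a dict: "time": time; "qpos": joint angles; "qvel": joint speeds; "joint_efforts": joint torques, N m; "tool_pos": TCP position; "tool_rot": TCP orientation; "contact_force": force on the tool from outside, world axes, zero at the start; "torque": the same for the moment, N m; "opening": finger opening in m.
Only numpy, scipy, OpenCV 4.12 (cv2) and the standard library are available. Lean on these libraries where they do the work, as an engineer would, in place of code of your own. Each camera call takes 0.05 s, during which the arm holds its last target.

TASK

Roll the red-banded sample cylinder across the mat by pushing its side, without lifting or dragging it, until it lies at rest along the yellow line, centred over the line and in front of the gas port. Do not let it run on past the line, and leave the blue-banded cylinder where it lies.

Things in the scene. Friction and masses are not known exactly. Their poses are not given: they have to be found in the camera images.
- red_cylinder: Loose steel gas cylinder with domed ends and two red bands, about 450 g, lying on the mat 130 to 220 mm to either side of the yellow line, nearly parallel to it. Body 50 mm diameter, 150 mm long (middle 100 mm straight); 182 mm with its brass necks. Origin on its axis at mid-length; x along the axis, y and z turn as it rolls. Let go at 0.1 m/s it rolls on about 10 mm.
- blue_cylinder: Bystander: the same kind of loose cylinder, same size and axes, with two blue bands, lying on the mat on the other side of the yellow line, 130 to 220 mm from it. To be left alone.
- line (a point): Centre of the flat yellow line (250 x 20 mm) on the fixed black mat (260 mm along the line, 640 across, top 4 mm above the bench; this point is on its top). x runs along the line, y across it (rolling direction), z up. A fixed grey gas port block, 44 mm high, stands past the line's +x end, nozzle tip 169 mm from here. A bottle, carton and screwdriver stand off the mat.
Not all that is in view belongs to the job. Leave any brown, orange or turquoise look-alike of the red_cylinder alone.

How it is judged:
By the outcome, as a careful person would: the job done as asked, in the order asked, and still so for the second after the job is handed in, with the robot touching nothing.
It also fails if it takes over 38 s, if anything falls off the work surface, if the arm or the gripper's body presses on something with over 40 N, if the wrist force passes 120 N, or if a joint passes its speed limit or range.

## Working session

There is one attempt and no reset: what is moved stays moved. The work goes in short steps, Python scripts to look and compute and a shell command to move; the robot and the scene stay as the last step left them, time stands still between calls to the robot, and variables do not carry over. Pictures are saved under pics/ and viewed, and the job is handed in when it is done.

```bash
mkdir -p pics; ls
python3 - <<'E'
from cell import robot
import cv2
s=robot.observe(); print(s['time'],s['tool_pos'],s['tool_rot'],s['opening'])
for c in ['top','scene']:
    im=robot.read_camera(c); cv2.imwrite(f'pics/{c}0.png',im[...,::-1])
    p=robot.camera_params(c); print(c,p)
E
```

```text
pics
0.0 [0.23132686 0.47086641 0.24002786] [-3.14004005e+00 -2.21633933e-04  2.68478285e+00] 0.0915680894619103
top {'camera_matrix': array([[480.88332002,   0.        , 253.37126055],
       [  0.        , 480.88332002, 186.35411146],
       [  0.        ,   0.        ,   1.        ]]), 'k1': -0.18474131204273733, 'R': array([[ 0.01261258, -0.99982868,  0.01354782],
       [-0.99424173, -0.01398173, -0.1062445 ],
       [ 0.10641572, -0.01212979, -0.99424774]]), 't': array([-0.14625916,  0.48279488,  1.35879308])}
scene {'camera_matrix': array([[453.20140986,   0.        , 260.23799753],
       [  0.        , 453.20140986, 190.75186418],
       [  0.        ,   0.        ,   1.        ]]), 'k1': 0.012998945556466567, 'R': array([[-0.09735039,  0.995134  , -0.01520625],
       [ 0.72422152,  0.06035142, -0.68692132],
       [-0.68266104, -0.07788475, -0.72657269]]), 't': array([ 0.18797976, -0.31721019,  1.44124363])}
```

View pics/top0.png

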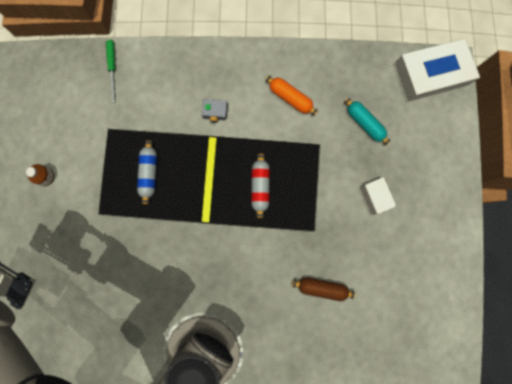

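View pics/scene0.png

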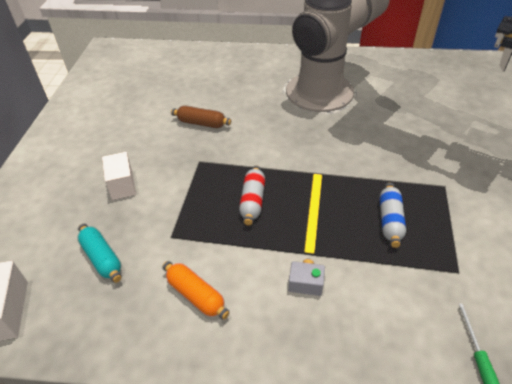

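The top view shows the red-banded cylinder at (260,185), the blue-banded one at (147,172), and the line from (212,137) to (206,221), with the port at (214,108). These could be mistaken for the target: blue-banded (147,172), orange (291,95), turquoise (367,121), brown (323,289). I choose (260,185), which has two red bands and lies on the mat. Next I check it in a crop and measure.

```bash
cat > h.py <<'E'
import numpy as np, cv2
from cell import robot
def ray_world(cam,px,z,p=None):
    p=p or robot.camera_params(cam)
    K=np.array(p['camera_matrix']);k1=p['k1'];R=np.array(p['R']);t=np.array(p['t'])
    px=np.atleast_2d(np.asarray(px,float))
    u=cv2.undistortPoints(px.reshape(-1,1,2),K,np.array([k1,0,0,0,0.])).reshape(-1,2)
    d=np.c_[u,np.ones(len(u))]@R; c=-R.T@t
    return c+d*((z-c[2])/d[:,2])[:,None]
def pca(P):
    m=P.mean(0); w,v=np.linalg.eigh(np.cov((P-m)[:,:2].T)); a=v[:,1]; a=a*np.sign(a[0])
    q=(P-m)[:,:2]@a
    mid=m[:2]+a*(q.max()+q.min())/2
    r=(P[:,:2]-mid)@np.array([-a[1],a[0]])
    return mid+np.array([-a[1],a[0]])*(r.max()+r.min())/2, m[:2], np.degrees(np.arctan2(a[1],a[0])), np.ptp(q), np.ptp(r)
def yellow(im):
    h=cv2.cvtColor(im,cv2.COLOR_RGB2HSV); return (h[...,0]>23)&(h[...,0]<36)&(h[...,1]>150)&(h[...,2]>120)
E
python3 - <<'E'
from h import *
im={}
for c in ['top','scene']:
    im[c]=robot.read_camera(c)
    y=yellow(im[c]); n,l,st,_=cv2.connectedComponentsWithStats(y.astype('u1')); k=1+st[1:,4].argmax()
    v,u=np.nonzero(l==k); print(c,'line',pca(ray_world(c,np.c_[u,v],.004)))
    for lab in ['red_cylinder','blue_cylinder']:
        for d in robot.masks_of(c,lab)[:5]:
            v,u=np.nonzero(d['mask']); print(c,lab,round(d['score'],2),u.mean().round(),v.mean().round(),pca(ray_world(c,np.c_[u,v],.029)))
cv2.imwrite('pics/crop.png',cv2.resize(im['top'][120:240,90:330,::-1],None,fx=3.2,fy=3.2))
E
```

```text
top line (array([ 0.50707275, -0.00845813]), array([ 0.50633411, -0.00837424]), np.float64(-3.5100906788542883), np.float64(0.2525018613518235), np.float64(0.02352805230252769))
top red_cylinder 0.86 260.0 185.0 (array([ 0.48785424, -0.15872649]), array([ 0.48763365, -0.15876168]), np.float64(0.19054772592433153), np.float64(0.18269150523160238), np.float64(0.052491270709326895))
top red_cylinder 0.86 323.0 289.0 (array([ 0.19225806, -0.34290985]), array([ 0.19280879, -0.34100212]), np.float64(79.10227243158045), np.float64(0.1784766476743948), np.float64(0.050244104786967954))
top red_cylinder 0.75 291.0 95.0 (array([ 0.75829897, -0.24734614]), array([ 0.75872385, -0.24721955]), np.float64(53.934306058431), np.float64(0.17997890237070868), np.float64(0.052085536931766305))
top red_cylinder 0.67 367.0 122.0 (array([ 0.68339622, -0.47352924]), array([ 0.68281517, -0.47623401]), np.float64(43.17405682558903), np.float64(0.18525669226270328), np.float64(0.05624519787012422))
top blue_cylinder 0.64 147.0 172.0 (array([0.5227684 , 0.17082127]), array([0.52337305, 0.17066301]), np.float64(
[... 788 characters left out ...]
oat64(74.10656529389998), np.float64(0.18815688954098153), np.float64(0.08231755995584451))
scene red_cylinder 0.55 195.0 289.0 (array([ 0.75870809, -0.24946043]), array([ 0.76105528, -0.24662311]), np.float64(53.38763046946068), np.float64(0.18589664303181558), np.float64(0.05257032286138623))
scene blue_cylinder 0.91 392.0 214.0 (array([0.51951117, 0.16955898]), array([0.52405128, 0.16965783]), np.float64(-2.469754053273306), np.float64(0.1975323772307217), np.float64(0.056763052030822256))
scene blue_cylinder 0.61 318.0 220.0 (array([ 0.57580423, -0.01394161]), array([ 0.55296477, -0.00401485]), np.float64(86.63603850731305), np.float64(0.6192107966480301), np.float64(0.3510948435529876))
```

View pics/crop.png

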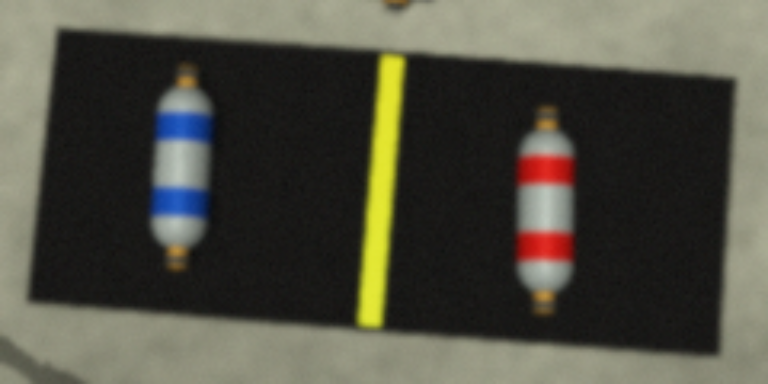

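The crop confirms two red bands on a steel body lying on the mat. Line centre ≈ (0.507,-0.009) at yaw -3.5°. Red cylinder ≈ (0.487,-0.159) at yaw ≈ 0.2°. 

Plan: straddle it with open jaws, roll it with the trailing finger, and use the leading finger as a stop.

```bash
cat >> h.py <<'E'
from scipy.spatial.transform import Rotation as Rn
def row(x,y,z,yawdeg):
    s=robot.observe(); R0=Rn.from_euler('xyz',s['tool_rot']); Rt=Rn.from_euler('xyz',[np.pi,0,np.radians(yawdeg)])
    d=R0.inv().apply(np.array([x,y,z])-s['tool_pos'])*100; w=np.degrees((R0.inv()*Rt).as_rotvec())
    print('t',round(s['time'],2),'pos',s['tool_pos'].round(4),'yaw',np.degrees(s['tool_rot'][2]).round(1),'F',np.round(s['contact_force'],1),'open',round(s['opening'],4)); print('row',d.round(2),w.round(1))
E
python3 -c "
from h import *
row(.487,-.159,.2,180.2)"
```

```text
t 0.4 pos [0.2315 0.4712 0.2406] yaw 153.8 F [ 0.2  0.6 -0.4] open 0.0919
row [-50.72 -45.29   4.07] [ -0.   -0.  -26.4]
```

```bash
python3 -m creep '[[[-50.7,-45.3,4,0,0,-26.4,1],[-50.7,-45.3,4,0,0,-26.4,1],[-50.7,-45.3,4,0,0,-26.4,1],[-50.7,-45.3,4,0,0,-26.4,1],[-50.7,-45.3,4,0,0,-26.4,1],[-50.7,-45.3,4,0,0,-26.4,1],[-50.7,-45.3,4,0,0,-26.4,1],[-50.7,-45.3,4,0,0,-26.4,1]]]'; python3 -c "
from h import *
row(.487,-.159,.15,180.2)"
```

```text
time: 1.2
tool_pos: [0.3768, 0.1128, 0.2184]
tool_rot: [3.142, 0.001, -3.137]
contact_force: [0.9, -0.1, 0.0]
opening: 0.0915
t 1.2 pos [0.3768 0.1128 0.2184] yaw -179.8 F [ 0.9 -0.1  0. ] open 0.0915
row [-10.9  -27.23   6.85] [0.  0.1 0. ]
```

```bash
python3 -m creep '[[[-10.9,-27.2,6.8,0,0,0,1],[-10.9,-27.2,6.8,0,0,0,1],[-10.9,-27.2,6.8,0,0,0,1],[-10.9,-27.2,6.8,0,0,0,1],[-10.9,-27.2,6.8,0,0,0,1],[-10.9,-27.2,6.8,0,0,0,1],[-10.9,-27.2,6.8,0,0,0,1],[-10.9,-27.2,6.8,0,0,0,1]]]'
python3 - <<'E'
from h import *
p=robot.camera_params('wrist'); im=robot.read_camera('wrist')
cv2.imwrite('pics/w1.png',im[...,::-1])
for d in robot.masks_of('wrist','red_cylinder')[:2]:
    v,u=np.nonzero(d['mask']); print(d['score'],u.min(),u.max(),v.min(),v.max(),pca(ray_world('wrist',np.c_[u,v],.029,p)))
row(.487,-.159,.027,180.2)
E
```

```text
time: 2.0
tool_pos: [0.4867, -0.1596, 0.1497]
tool_rot: [3.141, -0.0, -3.14]
contact_force: [0.7, 0.5, -0.0]
opening: 0.0919
0.81 232 282 96 250 (array([ 0.47409631, -0.15867933]), array([ 0.47564132, -0.15891619]), np.float64(-0.2582304903733096), np.float64(0.15816028599053095), np.float64(0.051416345385972714))
t 2.1 pos [ 0.4865 -0.1578  0.1506] yaw -179.7 F [-0.6 -0.   0.2] open 0.0919
row [-0.04 -0.13 12.36] [0.  0.  0.1]
```

View pics/w1.png

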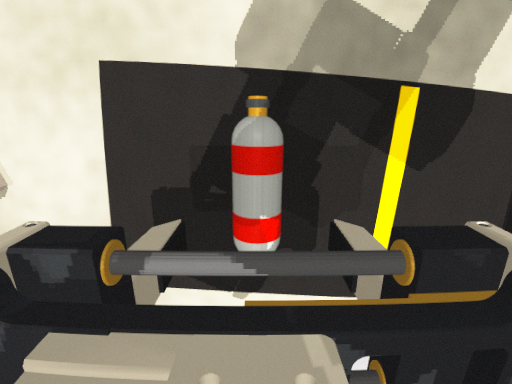

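The wrist view shows the cylinder upright at (257,175), midway between the open fingers, with the line on the right at (400,160). The jaws straddle it, so I descend.

```bash
python3 -m creep '[[[0,-0.1,5,0,0,0,1],[0,-0.1,9,0,0,0,1],[0,-0.1,11.5,0,0,0,1],[0,-0.1,12.4,0,0,0,1],[0,-0.1,12.4,0,0,0,1],[0,-0.1,12.4,0,0,0,1]]]' 10; python3 -c "
from h import *
row(.487,-.159,.026,180.2)"
```

```text
time: 2.7
tool_pos: [0.4875, -0.1585, 0.028]
tool_rot: [-3.141, 0.003, -3.136]
contact_force: [0.4, 0.8, 0.3]
opening: 0.0917
t 2.7 pos [ 0.4875 -0.1585  0.028 ] yaw -179.7 F [0.4 0.8 0.3] open 0.0917
row [ 0.05 -0.04  0.2 ] [-0.   0.1  0.1]
```

```bash
python3 -m creep '[[[0,0,0.2,0,0,0,0.14],[0,0,0.2,0,0,0,0.14],[0,0,0.2,0,0,0,0.14],[0,0,0.2,0,0,0,0.14],[0,0,0.2,0,0,3,0.14],[0,0,0.2,0,0,6,0.14],[0,0,0.2,0,0,9,0.14],[0,0,0.2,0,0,9,0.14]]]' 10
python3 - <<'E'
from h import *
p=robot.camera_params('wrist'); im=robot.read_camera('wrist')
cv2.imwrite('pics/w2.png',im[...,::-1]); 
im=robot.read_camera('top'); cv2.imwrite('pics/t2.png',cv2.resize(im[120:240,90:330,::-1],None,fx=3.2,fy=3.2))
row(.487,-.159,.026,180.2)
E
```

```text
time: 3.5
tool_pos: [0.4875, -0.1587, 0.0261]
tool_rot: [-3.142, 0.003, 2.989]
contact_force: [-0.5, 0.0, 0.3]
opening: 0.0523
t 3.6 pos [ 0.4875 -0.1586  0.0261] yaw 171.4 F [-0.9 -0.4 -0.1] open 0.0521
row [ 0.05 -0.04  0.01] [-0.   0.2 -8.8]
```

View pics/w2.png

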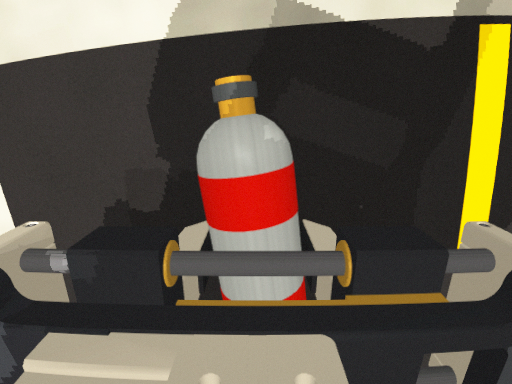

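View pics/t2.png

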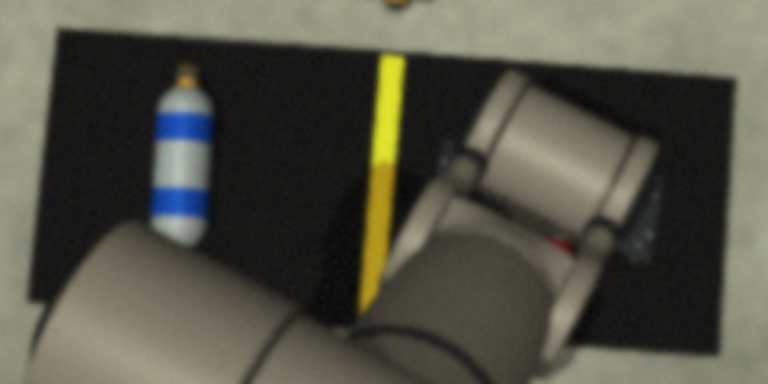

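The wrist view shows the cylinder between the pads, leaning left of the tool's axis: neck at (235,95), body at (255,270). I measure its yaw.

```bash
cat >> h.py <<'E'
def wyaw():
    """axis fit from the wrist picture: mid of silhouette bounds (each projected to a height suited to the tangent) """
    p=robot.camera_params('wrist'); im=robot.read_camera('wrist'); h=cv2.cvtColor(im,cv2.COLOR_RGB2HSV).astype(int)
    m=((h[...,2]>75)&((h[...,1]<40)))|((h[...,1]>150)&(h[...,2]>120)&((h[...,0]<8)|(h[...,0]>172)))
    ds=robot.masks_of('wrist','red_cylinder')
    if ds: m=ds[0]['mask']
    R=np.array(p['R']);t=np.array(p['t']);c=-R.T@t
    P=[]
    for v in range(100,300,3):
        u=np.nonzero(m[v])[0]
        if len(u)<20: continue
        P.append([u.min(),u.max()+1,v])
    P=np.array(P,float); w=P[:,1]-P[:,0]
    return im,P,p
def line_from(P,p):
    # intersect tangents: cylinder model fit: unknown (y0,yaw), minimise distance of edge rays from axis minus 25 mm
    from scipy.optimize import least_squares
    K=np.array(p['camera_matrix']);R=np.array(p['R']);t=np.array(p['t']);c=-R.T@t
    def rays(px):
        u=cv2.undistortPoints(px.reshape(-1,1,2),K,np.array([p['k1'],0,0,0,0.])).reshape(-1,2)
        d=np.c_[u,np.ones(len(u))]@R; return d/np.linalg.norm(d,axis=1)[:,None]
    D=np.r_[rays(P[:,[0,2]]),rays(P[:,[1,2]])]
    s=robot.observe()['tool_pos']
    def f(q):
        a=np.array([np.cos(q[1]),np.sin(q[1]),0]); b=np.array([s[0],q[0],.029])
        n=np.cross(D,a); n/=np.linalg.norm(n,axis=1)[:,None]
        return np.abs(n@(b-c))*1e3-25
    r=least_squares(f,[s[1],0],x_scale=[.001,.01],loss='soft_l1')
    return 'y at tool x %.4f'%r.x[0],'yaw %.2f'%np.degrees(r.x[1]),'res',np.abs(r.fun).mean().round(2)
E
python3 - <<'E'
from h import *
im,P,p=wyaw(); print(P[::6])
print(line_from(P,p))
for a,b in [(130,240),(160,240)]:
  Q=P[(P[:,2]>a)&(P[:,2]<b)]; print(line_from(Q,p))
E
```

```text
[[214. 255. 100.]
 [221. 267. 118.]
 [203. 286. 136.]
 [197. 292. 154.]
 [198. 294. 172.]
 [201. 296. 190.]
 [205. 298. 208.]
 [209. 299. 226.]
 [212. 301. 244.]
 [220. 305. 286.]]
('y at tool x -0.1572', 'yaw -1.21', 'res', np.float64(3.05))
('y at tool x -0.1578', 'yaw -2.04', 'res', np.float64(0.84))
('y at tool x -0.1576', 'yaw -1.67', 'res', np.float64(0.26))
```

```bash
python3 -m creep '[[[0,0,0,0,0,3,0.14],[0,0,0,0,0,5,0.14],[0,0,0,0,0,5,0.14]]]' 10
python3 - <<'E'
from h import *
im,P,p=wyaw()
Q=P[(P[:,2]>160)&(P[:,2]<240)]; print(line_from(Q,p))
row(.487,-.1587,.026,173.5)
E
```

```text
time: 4.0
tool_pos: [0.4876, -0.1587, 0.0261]
tool_rot: [3.141, 0.003, 2.904]
contact_force: [0.4, -1.3, -0.5]
opening: 0.0522
('y at tool x -0.1579', 'yaw -6.97', 'res', np.float64(0.46))
t 4.1 pos [ 0.4876 -0.1587  0.0261] yaw 166.4 F [-0.4 -0.3  0.3] open 0.0523
row [ 0.05 -0.02  0.01] [ 0.   0.2 -7.1]
```

Cylinder yaw is now -7.0°, which steers it back onto the port axis as it rolls. I loosen the jaws to 60 mm, square the tool to the cylinder, and start rolling with the trailing finger.

```bash
python3 -m creep '[[[0,0,0,0,0,0,0.3],[0,0,0,0,0,-3,0.3],[0,0,0,0,0,-6.6,0.3],[0,0,0,0,0,-6.6,0.3]]]' 10
python3 - <<'E'
from h import *
im,P,p=wyaw()
Q=P[(P[:,2]>160)&(P[:,2]<240)]; print(line_from(Q,p))
row(.487,-.1587,.026,173)
E
```

```text
time: 4.5
tool_pos: [0.4875, -0.1586, 0.0261]
tool_rot: [-3.142, 0.003, 3.021]
contact_force: [0.0, 0.5, 0.4]
opening: 0.0599
('y at tool x 1.6296', 'yaw 89.47', 'res', np.float64(10.57))
t 4.6 pos [ 0.4875 -0.1586  0.0261] yaw 173.0 F [-0.1 -0.   0.6] open 0.0593
row [ 0.05 -0.01  0.01] [-0.   0.2 -0. ]
```

Run:
```python
from h import *
im,P,p=wyaw(); print(P[::8])
cv2.imwrite('pics/w3.png',im[...,::-1])
for d in robot.masks_of('wrist','red_cylinder'):
    v,u=np.nonzero(d['mask']); print(d['score'],u.min(),u.max(),v.min(),v.max())
```

```text
[[236. 274. 100.]
 [222. 289. 124.]
 [209. 303. 148.]
 [207. 305. 172.]
 [210. 304. 196.]
 [212. 302. 220.]
 [214. 301. 244.]
 [216. 300. 292.]]
0.7 207 304 74 300
```

View pics/w3.png

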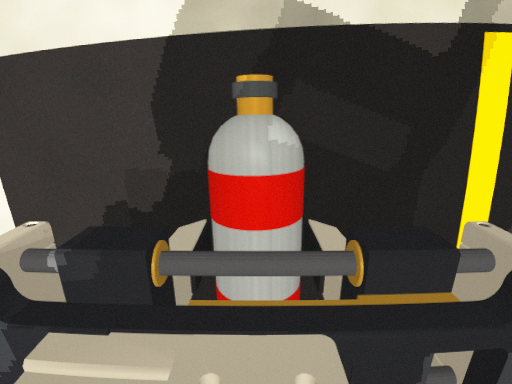

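The cylinder (256,180) is now centred and square between the pads. Rolling.

```bash
python3 -m creep '[[[0,0.3,0,0,0,0,0.3],[0,0.7,0,0,0,0,0.3],[0,1.2,0,0,0,0,0.3],[0,1.7,0,0,0,0,0.3],[0,2.2,0,0,0,0,0.3],[0,2.7,0,0,0,0,0.3],[0,3.2,0,0,0,0,0.3],[0,3.7,0,0,0,0,0.3]]]'
python3 - <<'E'
from h import *
im,P,p=wyaw()
Q=P[(P[:,2]>170)&(P[:,2]<240)]; print(line_from(Q,p))
cv2.imwrite('pics/w4.png',im[...,::-1])
row(.487,-.1587,.026,173)
E
```

```text
time: 5.55
tool_pos: [0.4921, -0.1214, 0.0261]
tool_rot: [-3.142, 0.003, 3.019]
contact_force: [0.6, -0.2, -0.6]
opening: 0.0597
('y at tool x -0.1249', 'yaw -5.97', 'res', np.float64(0.25))
t 5.65 pos [ 0.492  -0.1212  0.0261] yaw 173.0 F [0.5 0.9 0.4] open 0.0595
row [ 0.05 -3.78  0.01] [0.  0.1 0. ]
```

View pics/w4.png

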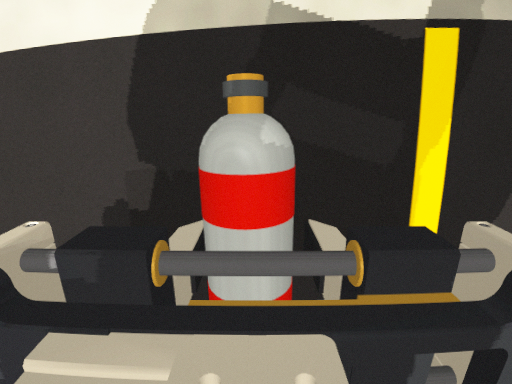

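The cylinder (247,190) sits against the trailing pad and still points along the tool. Continuing.

```bash
python3 -m creep '[[[0,0.4,0,0,0,0,0.3],[0,0.9,0,0,0,0,0.3],[0,1.4,0,0,0,0,0.3],[0,1.9,0,0,0,0,0.3],[0,2.4,0,0,0,0,0.3],[0,2.9,0,0,0,0,0.3],[0,3.4,0,0,0,0,0.3],[0,3.9,0,0,0,0,0.3]]]'; python3 -m creep '[[[0,0.5,0,0,0,0,0.3],[0,1,0,0,0,0,0.3],[0,1.5,0,0,0,0,0.3],[0,2,0,0,0,0,0.3],[0,2.5,0,0,0,0,0.3],[0,3,0,0,0,0,0.3],[0,3.4,0,0,0,0,0.3],[0,3.7,0,0,0,0,0.3]]]'
python3 - <<'E'
from h import *
im,P,p=wyaw()
Q=P[(P[:,2]>170)&(P[:,2]<240)]; print(line_from(Q,p))
cv2.imwrite('pics/w5.png',im[...,::-1])
m=yellow(im); m[235:]=False; n,l,st,_=cv2.connectedComponentsWithStats(m.astype('u1')); k=1+st[1:,4].argmax(); v,u=np.nonzero(l==k)
print('line',pca(ray_world('wrist',np.c_[u,v],.004,p)))
row(.487,-.1587,.026,173)
E
```

```text
time: 6.45
tool_pos: [0.4968, -0.082, 0.0261]
tool_rot: [3.142, 0.002, 3.02]
contact_force: [-0.4, -0.5, 0.8]
opening: 0.0598
time: 7.25
tool_pos: [0.5013, -0.0449, 0.026]
tool_rot: [3.141, 0.002, 3.02]
contact_force: [0.8, -0.8, -0.3]
opening: 0.0599
('y at tool x -0.0475', 'yaw -6.23', 'res', np.float64(0.5))
line (array([ 0.44453569, -0.00478407]), array([ 0.4359466 , -0.00417842]), np.float64(-3.710177747071807), np.float64(0.12637386011623197), np.float64(0.02060650147590917))
t 7.35 pos [ 0.5012 -0.0449  0.026 ] yaw 173.1 F [-0.2  0.7  0.1] open 0.0598
row [  0.04 -11.47  -0.  ] [0.  0.1 0.1]
```

View pics/w5.png

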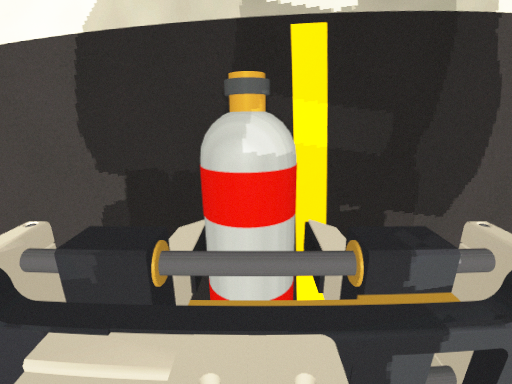

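The cylinder (250,190) is parallel to the tool, with the line to its right at (310,150). About 39 mm are left. I now turn it back about 3.4° in place, so the last stretch rolls square to the line.

```bash
python3 -m creep '[[[0,-0.25,0,0,0,0,0.14],[0,-0.25,0,0,0,0,0.14],[0,-0.25,0,0,0,-3,0.14],[0,-0.25,0,0,0,-6,0.14],[0,-0.25,0,0,0,-8,0.14],[0,-0.25,0,0,0,-9.9,0.14],[0,-0.25,0,0,0,-9.9,0.14]]]'
python3 - <<'E'
from h import *
im,P,p=wyaw()
for a in(160,170):
 Q=P[(P[:,2]>a)&(P[:,2]<240)]; print(line_from(Q,p))
cv2.imwrite('pics/w6.png',im[...,::-1])
m=yellow(im); m[235:]=False; n,l,st,_=cv2.connectedComponentsWithStats(m.astype('u1')); k=1+st[1:,4].argmax(); v,u=np.nonzero(l==k)
print('line',pca(ray_world('wrist',np.c_[u,v],.004,p)))
row(.487,-.1587,.026,176.5)
E
```

```text
time: 8.05
tool_pos: [0.501, -0.0476, 0.026]
tool_rot: [-3.141, 0.002, -3.09]
contact_force: [-0.6, 0.1, -1.0]
opening: 0.0524
('y at tool x -0.0461', 'yaw -3.52', 'res', np.float64(0.29))
('y at tool x -0.0461', 'yaw -3.54', 'res', np.float64(0.29))
line (array([ 0.43837385, -0.00386886]), array([ 0.42990469, -0.0034641 ]), np.float64(-1.917479561886948), np.float64(0.11428383900143566), np.float64(0.0219136510570974))
t 8.15 pos [ 0.501  -0.0476  0.026 ] yaw -177.1 F [0.2 0.2 0.4] open 0.0523
row [  1.96 -11.02   0.  ] [-0.   0.1  6.4]
```

View pics/w6.png

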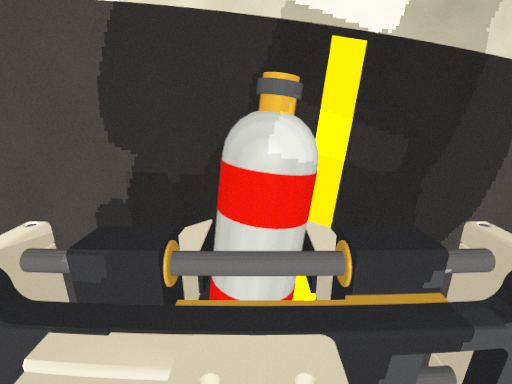

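```bash
python3 -m creep '[[[0,0,0,0,0,0,0.3],[0,0,0,0,0,3.2,0.3],[0,0,0,0,0,6.4,0.3],[0,0,0,0,0,6.4,0.3]]]'; python3 -m creep '[[[0,0.3,0,0,0,0,0.3],[0,0.8,0,0,0,0,0.3],[0,1.3,0,0,0,0,0.3],[0,1.8,0,0,0,0,0.3],[0,2.3,0,0,0,0,0.3],[0,2.8,0,0,0,0,0.3],[0,3.2,0,0,0,0,0.3],[0,3.4,0,0,0,0,0.3]]]'
python3 - <<'E'
from h import *
im,P,p=wyaw()
for a in(160,170):
 Q=P[(P[:,2]>a)&(P[:,2]<240)]; print(line_from(Q,p))
cv2.imwrite('pics/w7.png',im[...,::-1])
row(.487,-.1587,.026,176.5)
E
```

```text
time: 8.55
tool_pos: [0.501, -0.0476, 0.026]
tool_rot: [-3.142, 0.002, 3.08]
contact_force: [0.8, -1.6, 0.5]
opening: 0.0598
time: 9.35
tool_pos: [0.503, -0.0132, 0.026]
tool_rot: [3.142, 0.002, 3.08]
contact_force: [1.1, 0.3, -0.3]
opening: 0.0598
('y at tool x -0.0147', 'yaw -4.06', 'res', np.float64(0.32))
('y at tool x -0.0147', 'yaw -4.07', 'res', np.float64(0.33))
t 9.45 pos [ 0.5031 -0.0134  0.026 ] yaw 176.5 F [-0.3 -0.5 -0.1] open 0.0596
row [  0.71 -14.6   -0.  ] [-0.   0.1 -0. ]
```

View pics/w7.png

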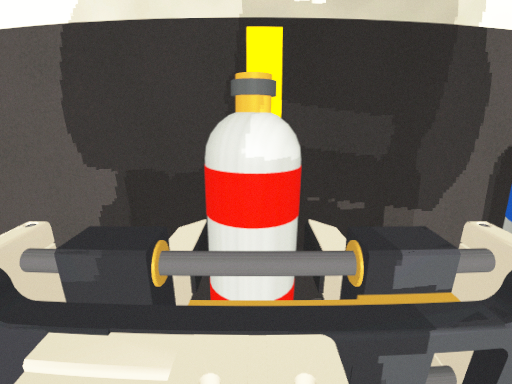

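About 6 mm remain: the line at (264,60) is slightly right of the neck at (254,90). I creep the last bit.

```bash
python3 -m creep '[[[0,0.2,0,0,0,0,0.3],[0,0.4,0,0,0,0,0.3],[0,0.5,0,0,0,0,0.3],[0,0.6,0,0,0,0,0.3],[0,0.7,0,0,0,0,0.3],[0,0.8,0,0,0,0,0.3],[0,0.8,0,0,0,0,0.3],[0,0.8,0,0,0,0,0.3]]]'
python3 - <<'E'
from h import *
im,P,p=wyaw()
for a in(160,170):
 Q=P[(P[:,2]>a)&(P[:,2]<240)]; print(line_from(Q,p))
m=yellow(im); m[68:]=False; n,l,st,_=cv2.connectedComponentsWithStats(m.astype('u1')); k=1+st[1:,4].argmax(); v,u=np.nonzero(l==k)
print('line far end',ray_world('wrist',np.c_[u,v],.004,p).mean(0))
cv2.imwrite('pics/w8.png',im[...,::-1])
row(.487,-.1587,.026,176.5)
E
```

```text
time: 10.25
tool_pos: [0.5035, -0.0054, 0.026]
tool_rot: [-3.142, 0.002, 3.08]
contact_force: [0.9, -0.8, -0.1]
opening: 0.0595
('y at tool x -0.0083', 'yaw -4.00', 'res', np.float64(0.27))
('y at tool x -0.0084', 'yaw -4.14', 'res', np.float64(0.29))
line far end [ 0.39199517 -0.00158229  0.004     ]
t 10.35 pos [ 0.5035 -0.0054  0.026 ] yaw 176.5 F [ 0.1 -0.  -0.2] open 0.0597
row [  0.71 -15.4   -0.  ] [-0.   0.1 -0. ]
```

View pics/w8.png

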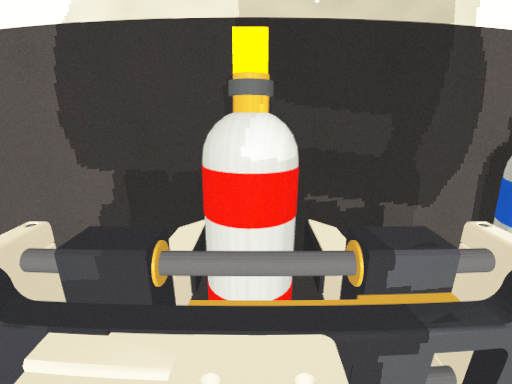

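The line (250,50) shows centred behind the neck (251,90), and the axis fit is within 0.5 mm of it. I open and lift clear.

```bash
python3 -m creep '[[[0,-0.2,0,0,0,0,0.6],[0,-0.2,0,0,0,0,1],[0,-0.2,0,0,0,0,1],[0,-0.2,0,0,0,0,1],[0,-0.2,-2,0,0,0,1],[0,-0.2,-5,0,0,0,1],[0,-0.2,-9,0,0,0,1],[0,-0.2,-13,0,0,0,1]]]'
python3 - <<'E'
from h import *
row(.35,-.30,.25,176.5)
E
```

```text
time: 11.15
tool_pos: [0.5026, -0.0073, 0.1571]
tool_rot: [3.141, 0.001, 3.08]
contact_force: [-0.1, -1.0, -0.5]
opening: 0.0919
t 11.15 pos [ 0.5026 -0.0073  0.1571] yaw 176.5 F [-0.1 -1.  -0.5] open 0.0919
row [ 13.43 -30.15  -9.3 ] [ 0.   0.1 -0. ]
```

```bash
python3 -m creep '[[[3,-5,-9,0,0,0,1],[13,-30,-9,0,0,0,1],[13,-30,-9,0,0,0,1],[13,-30,-9,0,0,0,1],[13,-30,-9,0,0,0,1],[13,-30,-9,0,0,0,1],[13,-30,-9,0,0,0,1],[13,-30,-9,0,0,0,1]]]'
python3 - <<'E'
from h import *
im={}
for c in ['top','scene']:
    im[c]=robot.read_camera(c); cv2.imwrite(f'pics/{c}9.png',im[c][...,::-1])
    y=yellow(im[c]); n,l,st,_=cv2.connectedComponentsWithStats(y.astype('u1'))
    for k in range(1,n):
        if st[k,4]>5:
            v,u=np.nonzero(l==k); print(c,'line piece',ray_world(c,np.c_[u,v],.004).mean(0).round(4))
    for lab in ['red_cylinder','blue_cylinder']:
        for d in robot.masks_of(c,lab)[:5]:
            v,u=np.nonzero(d['mask']); r=pca(ray_world(c,np.c_[u,v],.029)); print(c,lab,round(d['score'],2),u.mean().round(),v.mean().round(),r[0].round(4),r[2].round(1))
cv2.imwrite('pics/crop9.png',cv2.resize(im['top'][90:240,90:330,::-1],None,fx=3.2,fy=3.2))
E
```

```text
time: 11.95
tool_pos: [0.3523, -0.3034, 0.2479]
tool_rot: [-3.139, 0.002, 3.074]
contact_force: [0.6, 0.7, 0.2]
opening: 0.0918
top line piece [ 0.6154 -0.0151  0.004 ]
top line piece [ 0.3999 -0.0013  0.004 ]
top red_cylinder 0.86 208.0 180.0 [ 0.5014 -0.0093] -4.3
top red_cylinder 0.82 331.0 289.0 [ 0.1951 -0.3587] 71.2
top red_cylinder 0.81 291.0 95.0 [ 0.7592 -0.2469] 54.1
top blue_cylinder 0.76 147.0 172.0 [0.5227 0.1698] -1.0
scene line piece [ 0.6117 -0.0162  0.004 ]
scene red_cylinder 0.94 196.0 290.0 [ 0.7591 -0.2501] 53.3
scene red_cylinder 0.77 202.0 117.0 [ 0.1941 -0.3419] 74.0
scene red_cylinder 0.68 314.0 203.0 [ 0.5009 -0.0097] -4.0
scene red_cylinder 0.57 100.0 253.0 [ 0.6852 -0.4753] 43.5
scene blue_cylinder 0.56 392.0 214.0 [0.5191 0.1708] -2.2
```

View pics/crop9.png

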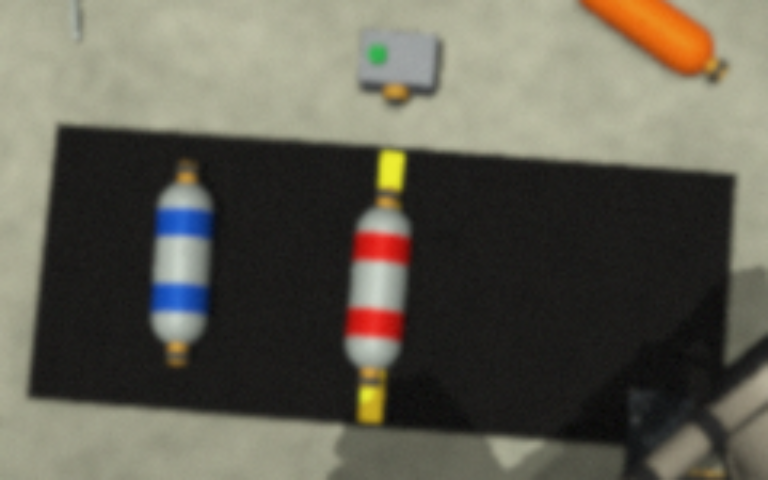

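The red cylinder lies along the line: its axis is within about 1 mm and 1° of it, and it sits about 6 mm short of mid-line, in front of the port. The blue one has not moved.

```bash
python3 -c "
from cell import robot
print(robot.hand_in())"
```

```text
the job is handed in; nothing more can be done
None
```

The red-banded cylinder now lies at rest on the yellow line, in front of the gas port. I handed the job in at about 12.3 s of the 38 s allowed.

**How I did it:** I straddled the cylinder with loose jaws and rolled it about 150 mm with the trailing finger, without lifting it. The leading finger was there only as a stop. Twice I turned the cylinder a few degrees in place with light finger contact. The first turn steered it towards the port axis, and the second squared it to the line. During those two turns both pads touched it, so that part was not purely a one-sided push.

**Last checks:**

| Check | Result |
|---|---|
| Axis relative to the line (top camera) | about 0.6 mm off |
| Angle relative to the line | about 0.5–0.7° off |
| Position along the line | about 6 mm short of the middle, on the side away from the port |
| Blue-banded cylinder | unmoved, to within about 1 mm (camera accuracy) |
| Robot | clear of everything |

The top and scene cameras agreed to within 1 mm on the final position. One wrist-camera angle fit failed partway through. I judged the angle from the picture at that step, and the later fits were good.

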